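# Clamp the print, draw out the lamp boom and hold it for the shot

## Robot

A 6-joint arm with a two-finger parallel gripper is mounted at the origin on the work surface. World frame = base frame: x ahead of the robot, y to its left, z up, the work surface at z = 0. Lengths are in m, angles in rad, forces in N, time in s.
With the tool pointing down it reaches from about 0.425 to 0.95 m from the base axis. Payload 3.5 kg.
Tool frame: the origin (TCP) lies midway between the tips of the shut fingers; the grasp point (between the pads) lies ctrl.grasp_offset behind it (ctrl.grasp_offset is the distance from the TCP to the grasp point, in m); x points along the fingers, y is the direction in which the jaws open and shut, and the axes are right-handed (so a half turn about x gives the same grasp; the last joint's range is limited). The gripper opens to 85 mm and grips with 20 to 120 N. Pads are 22 mm wide; open, the fingers measure 114 mm over their backs; the gripper's body (76 mm by 85 mm) begins 54 mm behind the grasp point. The pads swing forward as they close: fully open they stand 13 mm farther back than shut.
Start: joints at [1.091, 0.286, 1.577, -0, 1.279, -0.15], TCP at [0.219, 0.639, 0.231] pointing down, gripper open.
Joint ranges: [-2.77, 2.77], [-0.9, 2.22], [0.21, 2.48], [-1.53, 4.67], [0.24, 2.81], [-2.84, 2.84]. Speed limits (rad/s): [2.79, 2.79, 3.14, 3.14, 3.14, 3.14].

## Interface

Orientations are given as a unit quaternion [x, y, z, w].
In Python, from plant import readout, read_camera, sign_off, ctrl gives the robot as it stands.
- The arm moves only by the tool drive_tool, never from a script. Its argument "steps" is a list of rows, each a list of 5 numbers: the shift along the tool's x, y, z in cm, then the turn about the tool's x in degrees, then the opening, from 0 (shut) to 1 (fully open). A call has 1 to 10 rows; each row shifts and turns the commanded pose from where the row before left it, along the tool's axes as they then stand; what a row does not reach is not made up. A row lasts 1/10 s, in which the tool goes at most 50 mm and 8.59 degrees, less where a joint would pass 70% of its speed; a pose out of reach is approached as far as the arm can. A call is refused whole if a number of a shift passes 5 or a number of a turn 8.59, either way. A call with a gripper value outside its range is refused whole. The fingers move at their own pace and stop on an object; "force" is the grip in N (left out, the last holds). Time passes only in rows, so rows that do not move let the fingers close. It gives the time, the measured TCP pose, the force and the opening at its end, in the units of the state.
- readout.get_state(): the state, without advancing time (a new reading comes with each control period).
- read_camera(name): name is "scene" or "top"; returns a dict with "frame" (384x512x3 uint8, red, green, blue), "vertical_fov" (degrees; the focal length in pixels is half the picture's height over the tangent of half this angle, whatever the lens; pixels are square), "cx", "cy" (the principal point, pixels), "k1" (the pictures are not rectified: a ray, as slopes to the right and down, at radius r is drawn at 1 + k1 r^2 times it, then the intrinsics apply), "eye" and "orientation" of the camera in the world. Camera axes: x right, y up, looking along -z (the intrinsics and any distortion apply to the point x, -y, -z); pixel columns grow to the right and rows downward; lengths in m; the calibration is good to about 2 mm. A picture is of the moment at which its call begins. There is no depth.
- sign_off(): hands the job in, once; it reports no verdict.
The state is a dict: "time": time; "qpos": joint angles; "dq": joint speeds; "joint_efforts": joint torques, N m; "eef_pos": TCP position; "tcp_rot": TCP orientation; "contact_force": force on the tool from outside, world axes, zero at the start; "wrist_torque": the same for the moment, N m; "opening": opening from 0.0 (shut) to 1.0 (fully open).
Only numpy, scipy, OpenCV 4.12 (cv2) and the standard library are available. Lean on these libraries where they do the work, as an engineer would, in place of code of your own. Each camera call takes 0.05 s, during which the arm holds its last target. There are 200 camera calls.

## Task

Get the next print ready and light it: first slide the copy easel's jaw shut on the mounted print, lightly, until the print is held square against the fence, and leave the jaw there. Then squeeze the thumb button into the black pull grip of the telescoping lamp boom and, keeping it squeezed, pull the grip out along the boom, past the first stop, until it is fully out against the second stop. Finish while holding it there for the shot, grip squeezed and button in, without letting go; keep off the lamp head and leave the camera, the lens and the loupe where they are.

Things in the scene. Friction and masses are not known exactly. Their poses are not given: they have to be found in the camera images.
- copy_easel: grey easel board 285 x 250 mm, 6 mm thick, fixed to the desk under the place the drawn-out lamp reaches. x axis: level, away from the boom stand, about along the boom; z up. Origin on the desk. An aluminium fence, 190 mm long and 20 mm high, crosses it on the stand side, its inner face at x = -0.065.
- jaw_bar: the easel's sliding jaw: bar 14 mm (x) by 170 mm (y), its top 20 mm above the desk, with an upright black tab in its middle, 14 (x) by 30 (y), reaching 60 mm above the desk, and a sprung rubber lip along its inner side, 4 mm proud. It is on the side away from the stand and slides towards it (its own -x) to close. Axes as the easel's. Origin: centre of the bar's underside, 6.5 mm above the desk.
- jaw_tab (a point): point to take the jaw's tab by, in its middle, 45 mm above the desk (15 mm below the tab's top). Free all round; the print, 16 mm above the desk, comes up to the tab's foot as the jaw closes.
- easel_jaw (a joint): how far the jaw is slid shut, m: 0 fully open, starts between 0 and 0.015. With the print against the fence the lip touches it at 0.051, and at 0.055 the lip is fully pressed in (1.2 N rising to 4 N) and the bar itself meets the print; about 0.054 holds it well. The jaw slides with about 6 N of friction and stays where it is left; pushing the print along adds 1 to 2 N.
- mounted_print: print mounted on a pale wood panel, 127 mm (x) by 178 mm (y), 10 mm thick, 0.18 kg, loose on the easel between fence and jaw, a few mm off the fence and up to 3 degrees askew. Origin at the centre of its underside.
- boom_stand: low tabletop stand: round dark steel foot 170 mm across and 16 mm thick, fixed to the desk, with a short post and a knuckle whose pivot is 110 mm above the desk. Origin at the centre of the foot's underside; its x axis points level in the direction in which the boom runs out, y to the side of the thumb button, z up.
- boom_tilt (a joint): tilt of the boom above level, rad, 0.25 to 0.5, differs from start to start. The knuckle is clamped hard and stays as it is. The fixed outer tube, aluminium, 23 mm across, reaches from 150 mm behind the pivot (steel counterweight, 54 mm across) to 174 mm ahead of it (black collar, 29 mm across).
- telescope (a joint): how far inner tube, grip and lamp are drawn out, m: 0 stowed (the start), 0.07 first stop, 0.14 second stop, also the end of travel. A spring catch locks it at each; it leaves a stop only with the thumb button in, and catches at the first stop if the button is not kept in. Unlocked, it slides with about 0.6 N of friction, and the weight of grip and lamp (0.45 kg) tends to pull it back down.
- pull_grip: black pull grip round the inner tube, a rounded bar 80 mm long (x), 30 wide (y), 28 high (z), free all round. Origin at its centre on the boom's axis, when stowed 225 mm from the pivot along the boom. x axis: outward along the boom (pull direction, rising with the tilt); y: level, across the boom, to the side of the thumb button; z: square to both, mostly up.
- release_button (a joint): how far the thumb button is pressed, m: 0 out, 0.006 flush with the grip's side; frees the catch beyond 0.0042. 3 N to start, 6.5 N fully in. Grey, 22 mm long, 13 high, in the middle of the grip's +y side, standing out 6 mm, moving along the grip's -y. Two fingers closed across the middle of the grip, one on the button and one opposite, press it.
- button_face (a point): centre of the thumb button's outer face.
- lamp_head: round black lamp, 80 mm across and 52 mm high, hanging under the outer tip of the inner tube. Origin at its knuckle on the boom's axis, 110 mm outward from the centre of the grip; x, y, z as for the grip. The lamp's centre is about 55 mm below and 22 mm back from the origin; nothing of it stands more than 13 mm above the boom's axis. Not to be touched.
- lamp_face (a point): centre of the lamp's white front face, which looks down.
- loupe: round black loupe, 48 mm across and 42 mm high, standing on the desk on the button side of the boom. Origin at the centre of its underside. Bystander.
- lens: black camera lens, 74 mm across and 97 mm high, standing on the desk on the button side of the boom. Origin at the centre of its underside. Bystander.
- camera: black camera body, 132 x 70 mm and 96 mm high, standing on the desk. Origin under its middle. Bystander.
Mind the look-alikes: they are no part of the job. There is more than one size of the mounted_print; the job needs the smaller.

How it is judged:
On the way, in this order (a step that is already met when the one before it is completed fails the run):
1. the jaw is slid shut on the print, which is pressed against the fence, while the boom is still stowed (x of mounted_print in the frame of copy_easel below 0.001 m and angle between the x axis of mounted_print and the x axis of copy_easel, either way round below 0.025 rad and value of joint telescope below 0.02 m and contact force between jaw_bar and mounted_print above 1.5 N), for 0.2 s.
2. the button is squeezed into the grip while the boom is still stowed (value of joint release_button above 0.0045 m and contact force between the fingers and pull_grip above 1 N and value of joint telescope below 0.02 m), for 0.1 s.
3. the grip is drawn out past the first stop (value of joint telescope above 0.08 m and contact force between the fingers and pull_grip above 1 N).
At the end, for the whole second after the job is handed in: through the last second: the jaw's lip presses on the print with over 1 N, print within 2.5 mm of the fence and 1.4 degrees of square; boom at its second stop (within 4 mm of 140 mm) and still; the fingers hold the pull grip with more than 2 N and the thumb button in by more than 4.5 mm (contact force between jaw_bar and mounted_print above 1 N and x of mounted_print in the frame of copy_easel below 0.001 m and angle between the x axis of mounted_print and the x axis of copy_easel, either way round below 0.025 rad and value of joint telescope above 0.136 m and value of joint release_button above 0.0045 m and contact force between the fingers and pull_grip above 2 N and velocity of joint telescope between -0.02 and 0.02 m/s); the arm keeps its last pose, push and grip.
It fails at once if the jaw is forced on the print (contact force between jaw_bar and mounted_print above 40 N).
It fails at once if the lamp head is handled or hit by the robot (contact force between any of the fingers, the arm and lamp_head above 2 N).
It fails at once if the camera, the lens or the loupe is moved (distance of any of loupe, lens, camera from where it was at the start of the episode above 0.02 m).
It also fails if it takes over 54 s, if anything falls off the work surface, if the arm or the gripper's body presses on something with over 40 N, if the wrist force passes 120 N, or if a joint passes its speed limit or range.

## Working session

There is one attempt and no reset: what is moved stays moved. The work goes in short steps, Python scripts to look and compute and a tool call to move; the robot and the scene stay as the last step left them, time stands still between calls to the robot, and variables do not carry over. Pictures are saved under pics/ and viewed, about 8 in all and at most 12, crops included, and the job is handed in when it is done.

Besides the shell and the picture viewer there is one more tool, called after "Request:" as name(argument=value, ...) on one line, values as JSON. drive_tool: Moves the arm, as the interface text tells. Its arguments: {"type":"object","properties":{"steps":{"type":"array","items":{"type":"array","items":{"type":"number"}}},"force":{"type":"number"}},"required":["steps"]}

```bash
mkdir -p pics; ls
python3 - <<'E'
from plant import readout, read_camera, ctrl
import cv2,json
print(readout.get_state()); print(ctrl.grasp_offset)
for n in ("scene","top"):
    d=read_camera(n); cv2.imwrite(f"pics/{n}0.png",d["frame"][...,::-1]); print({k:v for k,v in d.items() if k!="frame"})
E
```

```text
pics
{'time': 0.0, 'qpos': array([ 1.09101155e+00,  2.87181657e-01,  1.57817842e+00, -1.20518726e-06,
        1.27860433e+00, -1.49996999e-01]), 'dq': array([-5.06282788e-04,  8.69112076e-04, -1.02761086e-05,  2.49481018e-04,
        3.31070138e-04,  7.04978677e-04]), 'joint_efforts': array([ 5.04927866e-04, -4.05981231e+01, -2.92624104e+01, -1.49302391e-04,
        5.91028162e-03,  1.15403836e-05]), 'eef_pos': array([0.21825633, 0.63804407, 0.22993575]), 'tcp_rot': array([ 0.11527228,  0.69777428, -0.11686715,  0.69725564]), 'contact_force': array([ 0.48126038,  0.36985607, -1.22904025]), 'wrist_torque': array([ 0.01565543,  0.03379767, -0.06166927]), 'opening': 1.001327608897253}
0.0187
{'vertical_fov': 50.67310905215289, 'cx': 253.2241177730084, 'cy': 187.98889402995977, 'k1': -0.06560562919134605, 'eye': array([0.74113414, 0.60736518, 1.03423634]), 'orientation': array([0.06775701, 0.28934264, 0.92739317, 0.22722618])}
{'vertical_fov': 42.022580144907295, 'cx': 258.9085617921684, 'cy': 196.18339452002652, 'k1': -0.20888822347843222, 'eye': array([0.36104294, 0.02149359, 1.40208093]), 'orientation': array([-0.02339116,  0.02591212,  0.71519812, -0.69804947])}
```

Run:
```python
import cv2
for n in ("scene","top"):
    cv2.imwrite(f"pics/{n}0b.png",cv2.resize(cv2.imread(f"pics/{n}0.png"),(800,600),interpolation=cv2.INTER_CUBIC))
```

```text
(no output)
```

View pics/scene0b.png

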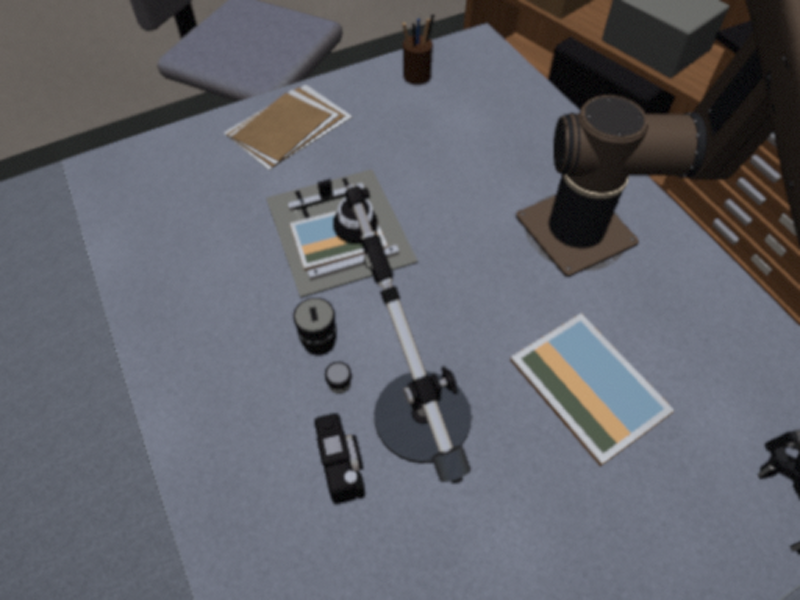

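View pics/top0b.png

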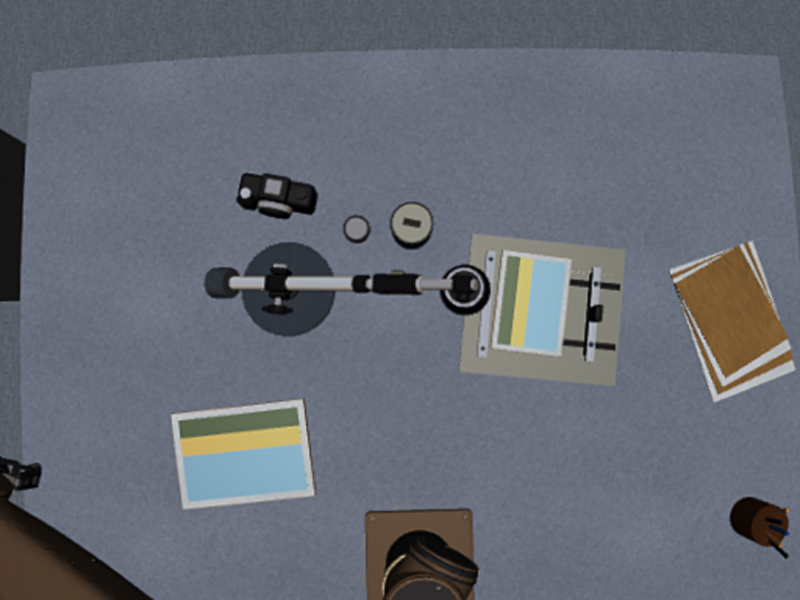

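The top view shows two prints: a small one on the easel at (532,303) and a large one loose on the desk at (243,455). The one on the easel is the job's print. The jaw tab is at (596,313), the grip at (396,284) with its grey button at (397,271), and the lamp at (466,288). I'll enlarge both views.

```bash
cat > h.py <<'E'
import numpy as np, cv2
from scipy.spatial.transform import Rotation as R
from scipy.optimize import least_squares
# calibration of the fixed cameras
C={"scene":dict(f=192/np.tan(np.radians(50.67310905215289/2)),c=(253.2241177730084,187.98889402995977),k=-0.06560562919134605,e=np.array([0.74113414,0.60736518,1.03423634]),R=R.from_quat([0.06775701,0.28934264,0.92739317,0.22722618])),
"top":dict(f=192/np.tan(np.radians(42.022580144907295/2)),c=(258.9085617921684,196.18339452002652),k=-0.20888822347843222,e=np.array([0.36104294,0.02149359,1.40208093]),R=R.from_quat([-0.02339116,0.02591212,0.71519812,-0.69804947]))}
def proj(n,p):
    d=C[n]; q=d["R"].inv().apply(np.atleast_2d(p)-d["e"]); s=np.c_[q[:,0],-q[:,1]]/-q[:,2:]
    return s*(1+d["k"]*(s**2).sum(1,keepdims=True))*d["f"]+d["c"]
def tri(**uv):   # uv per view -> point
    r=least_squares(lambda p:np.concatenate([(proj(n,p)[0]-u) for n,u in uv.items()]),[0.3,0.4,0.1])
    return r.x, np.abs(r.fun).max()
def onz(n,u,z):
    r=least_squares(lambda p:proj(n,[p[0],p[1],z])[0]-u,[0.3,0.4]); return np.r_[r.x,z]
E
python3 - <<'E'
import cv2,numpy as np
a=cv2.imread("pics/top0.png")[145:250,225:405]; b=cv2.imread("pics/scene0.png")[105:190,165:275]
o=np.zeros((1400,900,3),np.uint8)
print(a.shape,b.shape)
cv2.imwrite("pics/c1.png",cv2.resize(a,None,fx=4.4,fy=4.4,interpolation=cv2.INTER_CUBIC))
cv2.imwrite("pics/c2.png",cv2.resize(b,None,fx=7,fy=7,interpolation=cv2.INTER_CUBIC))
E
```

```text
(105, 180, 3) (85, 110, 3)
```

View pics/c1.png

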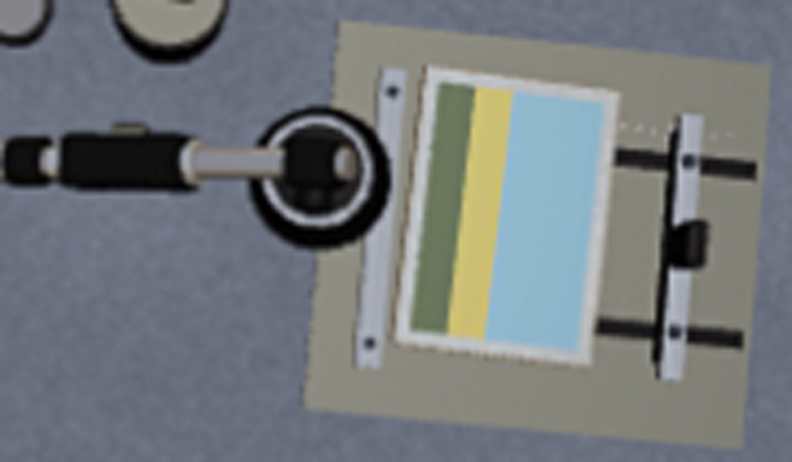

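View pics/c2.png

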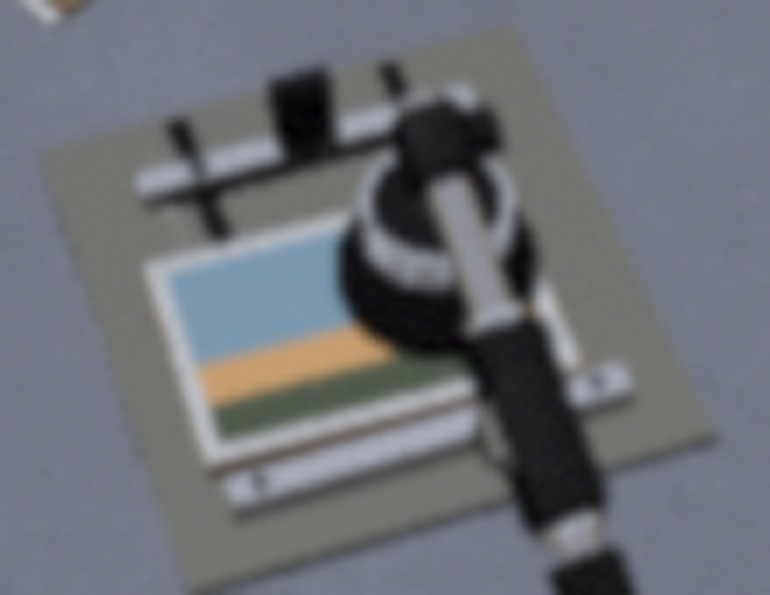

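```bash
cat > fit.py <<'E'
from h import *
T=lambda x,y:np.array([225+(x+.5)/4.4-.5,145+(y+.5)/4.4-.5]); S=lambda x,y:np.array([165+(x+.5)/7-.5,105+(y+.5)/7-.5])
F=lambda x,y:np.array([(x+.5)*.64-.5,(y+.5)*.64-.5])
np.set_printoptions(precision=4,suppress=True)
# easel
tc=[T(341,20),T(770,64),T(742,448),T(305,408)]; sc=[S(716,437),S(515,25),S(40,155),S(190,590)]
loc=np.array([[-.1425,.125],[.1425,.125],[.1425,-.125],[-.1425,-.125]])
def ew(p,l,z): c,s=np.cos(p[2]),np.sin(p[2]); l=np.atleast_2d(l); return np.c_[p[0]+c*l[:,0]-s*l[:,1],p[1]+s*l[:,0]+c*l[:,1],np.full(len(l),z)]
def pe(p): w=ew(p,loc,.006); return np.r_[(proj("top",w)-tc).ravel(),(proj("scene",w)-sc).ravel()]
e=least_squares(pe,[.6,.4,0]); E=e.x
if __name__=="__main__":
    print("corners",[tri(top=a,scene=b) for a,b in zip(tc,sc)])
    print("easel (x,y,yaw)",E,"res",e.fun)
    t,r=tri(top=T(697,244),scene=S(301,84)); print("tab top",t,r)
    c,s=np.cos(E[2]),np.sin(E[2]); print("tab in easel",np.array([[c,s],[-s,c]])@(t[:2]-E[:2]))
    for n,u in (("bar end+",T(690,116)),("bar end-",T(670,380))):
        q=onz("top",u,.02); print(n,np.array([[c,s],[-s,c]])@(q[:2]-E[:2]))
    pc=[T(427,66),T(619,92),T(589,367),T(394,342)]
    print("print corners",[np.array([[c,s],[-s,c]])@(onz("top",u,.016)[:2]-E[:2]) for u in pc])
def ax(p,d): return np.array([p[0],p[1],.11])+d*np.array([np.cos(p[2])*np.cos(p[3]),np.sin(p[2])*np.cos(p[3]),np.sin(p[3])])
obs=[("top",.265,T(192,161)),("top",.185,T(62,161)),("scene",.265,S(497,328)),("scene",.185,S(570,522)),("top",.174,T(50,161)),("scene",.174,S(582,552)),("top",-.17,F(206,282))]
def pb(p): return np.r_[np.concatenate([proj(n,ax(p,d))[0]-u for n,d,u in obs]),proj("top",[p[0],p[1],.016])[0]-F(289,288)]
b=least_squares(pb,[.1,.45,0,.35],loss="soft_l1"); B=b.x
if __name__=="__main__":
    print("boom",B,"res",b.fun if 0 else pb(B))
    for d in(.225,.365,.335): print(d,ax(B,d))
    print("tri grip c",tri(top=T(127,161),scene=S(534,425)))
    print("tri button",tri(top=T(130,126),scene=S(490,440)))
    print("pred button px",proj("top",ax(B,.225)+.021*np.array([-np.sin(B[2]),np.cos(B[2]),0])),T(130,126))
    for n,u in(("loupe",F(356,228)),("lens",F(412,224))): print(n,onz("top",u,.042 if n=="loupe" else .097))
E
python3 fit.py
```

```text
corners [(array([ 0.4866, -0.0519,  0.1373]), np.float64(39.48624153905345)), (array([ 0.4627, -0.3112,  0.1341]), np.float64(38.920590762587466)), (array([ 0.3894, -0.4624, -0.172 ]), np.float64(39.70018095046984)), (array([ 0.4379, -0.1507, -0.173 ]), np.float64(41.15899802765978))]
easel (x,y,yaw) [ 0.4438 -0.2405 -1.6267] res [ -1.5628   4.3342  -0.4622  -1.8578   4.8078  -1.7061   4.3102   4.9359
 -70.7459  21.2666 -69.6068  18.3827  64.8227 -21.5541  77.5721 -27.0416]
tab top [ 0.4364 -0.3243  0.0539] 0.06141387959115718
tab in easel [ 0.084  -0.0027]
bar end+ [0.087  0.0817]
bar end- [ 0.0765 -0.0876]
print corners [array([-0.0835,  0.1082]), array([0.0411, 0.096 ]), array([ 0.0246, -0.0806]), array([-0.1005, -0.0683])]
boom [ 0.4972  0.2237 -1.6565  0.5062] res [ 0.3653 -0.215   0.6644 -0.3788  0.2708 -1.6502  0.3975  0.0372 -0.4798
 -0.3988  0.1438 -0.1807 -0.4414  0.1156 -0.6808 -0.1978]
0.225 [0.4803 0.0276 0.2191]
0.365 [ 0.4699 -0.0944  0.287 ]
0.335 [ 0.4721 -0.0682  0.2724]
tri grip c (array([0.4805, 0.028 , 0.216 ]), np.float64(0.28809517094293824))
tri button (array([0.4987, 0.0264, 0.2163]), np.float64(0.12479608858939173))
pred button px [[254.2987 172.1466]] [254.1591 173.25  ]
loupe [0.5973 0.0981 0.042 ]
lens [0.5922 0.0002 0.097 ]
```

```bash
sed -i 's/sc=\[.*\]$/sc=[S(190,590),S(40,155),S(515,25),S(716,437)]/' fit.py; sed -i 's/least_squares(pe,\[.6,.4,0\])/least_squares(pe,[.43,-.22,-1.6])/' fit.py; python3 fit.py|head -12
python3 - <<'E'
from fit import *
from scipy.spatial.transform import Rotation as R
print(R.from_quat([0.11527228,0.69777428,-0.11686715,0.69725564]).as_matrix())
E
```

```text
corners [(array([ 0.5891, -0.1103,  0.0048]), np.float64(0.04775468177965081)), (array([ 0.5553, -0.3922,  0.0003]), np.float64(0.2911131094914765)), (array([ 0.3061, -0.363 ,  0.0001]), np.float64(0.17943934201667844)), (array([ 0.3412, -0.0802, -0.0001]), np.float64(0.13534288455736032))]
easel (x,y,yaw) [ 0.4483 -0.2347 -1.693 ] res [-0.5596 -0.3015  0.1796  0.0687 -0.2228 -0.0567 -0.5507 -0.194   0.0359
  0.269  -0.3951 -1.0495 -0.1779 -0.7766  0.3905 -0.6304]
tab top [ 0.4364 -0.3243  0.0539] 0.06141387959115718
tab in easel [ 0.0903 -0.0009]
bar end+ [0.0877 0.0834]
bar end- [ 0.0884 -0.0861]
print corners [array([-0.0841,  0.0986]), array([0.041 , 0.0947]), array([ 0.0362, -0.0826]), array([-0.0895, -0.0786])]
boom [ 0.4972  0.2237 -1.6565  0.5062] res [ 0.3653 -0.215   0.6644 -0.3788  0.2708 -1.6502  0.3975  0.0372 -0.4798
 -0.3988  0.1438 -0.1807 -0.4414  0.1156 -0.6808 -0.1978]
0.225 [0.4803 0.0276 0.2191]
0.365 [ 0.4699 -0.0944  0.287 ]
[[-0.0011  0.3238  0.9461]
 [-0.0021  0.9461 -0.3238]
 [-1.     -0.0023 -0.0004]]
```

```bash
cat > go.py <<'E'
import sys,numpy as np
from scipy.spatial.transform import Rotation as R
from plant import readout
np.set_printoptions(precision=4,suppress=True)
def d(target,yaw):
    s=readout.get_state(); M=R.from_quat(s["tcp_rot"]); m=M.as_matrix()
    y=np.arctan2(m[1,1],m[0,1])
    print("t",s["time"],"pos",s["eef_pos"],"F",s["contact_force"],"open",s["opening"],"q",s["qpos"])
    print("tool x",m[:,0],"shift cm",M.inv().apply(np.array(target)-s["eef_pos"])*100,"turn deg",np.degrees((y-yaw+np.pi)%(2*np.pi)-np.pi))
E
python3 - <<'E'
from fit import *
c,s=np.cos(E[2]),np.sin(E[2]); M=np.array([[c,s],[-s,c]])
for n,u in(("fence+",T(407,70)),("fence-",T(380,367)),("fence out+",T(382,70)),("fence out-",T(357,365))): print(n,M@(onz("top",u,.02)[:2]-E[:2]))
print("tab yaw",E[2]+np.pi/2,"boom y yaw",B[2]+np.pi/2)
E
python3 -c "
from go import *; d([.438,-.324,.03],-.1222)"
```

```text
fence+ [-0.0971  0.0941]
fence- [-0.0973 -0.0952]
fence out+ [-0.113   0.0925]
fence out- [-0.1119 -0.0953]
tab yaw -0.12220204889815545 boom y yaw -0.08566466866959477
t 0.1 pos [0.2183 0.6381 0.23  ] F [-0.2791 -0.314  -0.1788] open 1.0008444057356871 q [ 1.091   0.2871  1.578   0.      1.2786 -0.15  ]
tool x [-0.001  -0.0019 -1.    ] shift cm [ 20.1691 -83.8646  51.9542] turn deg 78.10449061593764
```

Request:
drive_tool(steps=[[-2.5,0,0,8.5,1],[-2.5,0,0,8.5,1],[-2.5,0,0,8.5,1],[-2.5,0,0,8.5,1],[-2.5,0,0,8.5,1],[-2.5,0,0,8.5,1],[-2.5,0,0,8.5,1],[-2.5,0,0,8.5,1],[-2,0,0,8.5,1],[0,0,0,1.6,1]], force=20)

```text
time: 1.1
eef_pos: [0.2188, 0.6391, 0.4551]
tcp_rot: [0.532, 0.469, -0.528, 0.467]
contact_force: [0.7, -0.4, -0.1]
opening: 1.003
```

Request:
drive_tool(steps=[[0,3.8,2.6,0,1],[0,3.8,2.6,0,1],[0,3.8,2.6,0,1],[0,3.8,2.6,0,1],[0,3.8,2.6,0,1],[0,3.8,2.6,0,1],[0,3.8,2.6,0,1],[0,3.8,2.6,0,1],[0,0.5,4.5,0,1],[0,0.5,4.5,0,1]])

```text
time: 2.1
eef_pos: [0.4945, 0.3027, 0.4475]
tcp_rot: [-0.527, -0.47, 0.531, -0.468]
contact_force: [-0.5, 0.0, 0.2]
opening: 0.999
```

Request:
drive_tool(steps=[[0,0.5,4.5,0,1],[0,0.5,4.5,0,1],[0,0.5,4.5,0,1],[0,0.5,4.5,0,1],[0,0.5,4.5,0,1],[0,0.5,4.5,0,1],[0,0,4.5,0,1],[0,0,4.5,0,1],[0,0,4.5,0,1],[0,0,4.5,0,1]])

```text
time: 3.1
eef_pos: [0.468, -0.1473, 0.4493]
tcp_rot: [-0.529, -0.47, 0.529, -0.468]
contact_force: [0.7, -0.1, 0.4]
opening: 0.997
```

```bash
python3 -c "
from go import *; d([.4375,-.325,.03],-.1222)"
```

```text
t 3.1 pos [ 0.468  -0.1473  0.4493] F [ 0.7091 -0.1236  0.3848] open 0.9972687002020648 q [-0.512  -0.2082  1.6997  0.0001  1.6526 -0.3925]
tool x [-0.0021  0.0013 -1.    ] shift cm [41.9108 -0.8156 18.0555] turn deg 0.15393956548175142
```

Request:
drive_tool(steps=[[0,-0.2,4.5,0,1],[0,-0.2,4.5,0,1],[0,-0.2,4.5,0,1],[0,-0.2,4.5,0,1],[5,0,0,0,1],[5,0,0,0,1],[5,0,0,0,1],[5,0,0,0,1],[5,0,0,0,1],[5,0,0,0,0.8]])

```text
time: 4.1
eef_pos: [0.4379, -0.3222, 0.1476]
tcp_rot: [-0.529, -0.47, 0.529, -0.468]
contact_force: [0.1, 0.1, -0.5]
opening: 0.856
```

Request:
drive_tool(steps=[[3,0,0,0,0.8],[0,0,0,0,0.8],[0,0,0,0,0.8]])

```text
time: 4.4
eef_pos: [0.4386, -0.3229, 0.1206]
tcp_rot: [-0.529, -0.47, 0.529, -0.468]
contact_force: [0.1, -0.9, 0.6]
opening: 0.802
```

Run:
```python
from go import *; from fit import *
from plant import read_camera
d([.4375,-.325,.03],-.1222)
im=[]
for n in("top","scene"):
    f=read_camera(n)["frame"][...,::-1]; u=proj(n,[.4375,-.32,.05])[0].astype(int); print(n,u-[50,60])
    im.append(cv2.resize(f[u[1]-60:u[1]+60,u[0]-50:u[0]+30],(400,600),interpolation=cv2.INTER_CUBIC))
cv2.imwrite("pics/g1.png",np.hstack(im))
```

```text
t 4.4 pos [ 0.4386 -0.3229  0.1206] F [ 0.1191 -0.9196  0.6239] open 0.8017974614196891 q [-0.821   0.1222  1.9846  0.      1.0369 -0.7001]
tool x [-0.0014  0.0016 -1.    ] shift cm [ 9.0605 -0.066   0.2353] turn deg 0.07596037673939908
top [331 139]
scene [157  58]
```

View pics/g1.png

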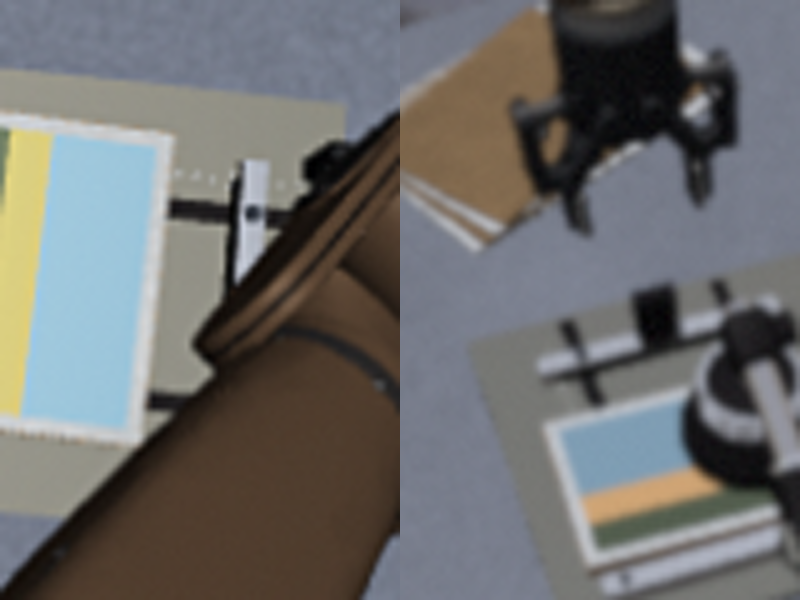

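The picture shows the gripper above the tab, with the tips at about (580,230) and (700,200) in the crop and the tab at (655,310). I'll go down and close.

```bash
python3 -c "
from fit import *
print((proj('scene',[.4386,-.3229,.1206])[0]-[157,58])*5+[400,0], (proj('scene',[.4375,-.325,.06])[0]-[157,58])*5+[400,0])"
```

```text
[640.8846 221.944 ] [650.3229 286.2978]
```

Request:
drive_tool(steps=[[3,0,0.2,0,0.8],[3,0,0,0,0.8],[2,0,0,0,0.8],[1,0,0,0,0.8],[0,0,0,0,0.8],[0,0,0,0,0.8]])

```text
time: 5.1
eef_pos: [0.4399, -0.3265, 0.0332]
tcp_rot: [0.53, 0.467, -0.529, 0.47]
contact_force: [0.1, 0.5, 0.6]
opening: 0.804
```

Request:
drive_tool(steps=[[0,0,0,0,0.5],[0,0,0,0,0.5],[0,0,0,0,0.3],[0,0,0,0,0.25],[0,0,0,0,0.25],[0,0,0,0,0.25],[0,0,0,0,0.25],[0,0,0,0,0.25]], force=20)

```text
time: 5.9
eef_pos: [0.438, -0.3257, 0.0325]
tcp_rot: [-0.529, -0.469, 0.53, -0.468]
contact_force: [-5.0, 1.3, 6.8]
opening: 0.352
```

```bash
python3 -c "
from go import *; d([.4375,-.325,.03],-.1222)
from fit import *
print('closed tab world',ew(E,[.038,-.001],0))"
```

```text
t 5.9 pos [ 0.438  -0.3257  0.0325] F [-5.0461  1.3303  6.8163] open 0.35229724335194607 q [-0.8244  0.2606  2.0149 -0.0024  0.8679 -0.7018]
tool x [-0.0025  0.0001 -1.    ] shift cm [ 0.2501 -0.0591 -0.0616] turn deg 0.06480637601155322
closed tab world [[ 0.4427 -0.2723  0.    ]]
```

Request:
drive_tool(steps=[[-0.1,-0.1,-0.3,0,0.25],[0,0,-0.5,0,0.25],[0,0,-0.5,0,0.25],[0,0,-0.5,0,0.25],[0,0,-0.5,0,0.25],[0,0,-0.5,0,0.25],[0,0,-0.5,0,0.25],[0,0,-0.4,0,0.25],[0,0,0,0,0.25],[0,0,0,0,0.25]])

```text
time: 6.9
eef_pos: [0.4425, -0.2894, 0.0326]
tcp_rot: [-0.529, -0.468, 0.53, -0.469]
contact_force: [0.2, -5.3, -2.2]
opening: 0.344
```

Request:
drive_tool(steps=[[0,0,-0.3,0,0.25],[0,0,-0.3,0,0.25],[0,0,0,0,0.25]])

```text
time: 7.2
eef_pos: [0.4432, -0.2836, 0.0326]
tcp_rot: [-0.529, -0.468, 0.53, -0.469]
contact_force: [0.5, -5.1, -2.3]
opening: 0.349
```

```bash
python3 -c "
from go import *; d([.4427,-.2723,.0325],-.1222)"
```

```text
t 7.2 pos [ 0.4432 -0.2836  0.0326] F [ 0.5015 -5.0538 -2.2747] open 0.3485699131750272 q [-0.7615  0.2206  2.0646 -0.0017  0.8544 -0.639 ]
tool x [ 0.0005 -0.0023 -1.    ] shift cm [ 0.0081 -0.1865 -1.1136] turn deg 0.04456835936392098
```

Request:
drive_tool(steps=[[0,0,-0.2,0,0.25],[0,0,-0.2,0,0.25],[0,0,0,0,0.25]])

```text
time: 7.5
eef_pos: [0.4436, -0.2798, 0.0326]
tcp_rot: [-0.529, -0.468, 0.53, -0.47]
contact_force: [1.1, -6.2, -3.2]
opening: 0.342
```

Request:
drive_tool(steps=[[0,0,-0.2,0,0.25],[0,0,0,0,0.25]])

```text
time: 7.7
eef_pos: [0.4439, -0.2779, 0.0326]
tcp_rot: [-0.529, -0.468, 0.53, -0.47]
contact_force: [0.3, -6.9, -2.5]
opening: 0.35
```

Request:
drive_tool(steps=[[0,0,-0.1,0,0.25],[0,0,-0.1,0,0.25],[0,0,0,0,0.25]])

```text
time: 8.0
eef_pos: [0.4441, -0.2763, 0.0326]
tcp_rot: [-0.529, -0.468, 0.53, -0.47]
contact_force: [0.0, -8.4, -2.5]
opening: 0.347
```

Request:
drive_tool(steps=[[0,0,-0.1,0,0.25],[0,0,0,0,0.25]])

```text
time: 8.2
eef_pos: [0.4442, -0.2755, 0.0326]
tcp_rot: [-0.529, -0.468, 0.53, -0.47]
contact_force: [-1.5, -7.7, -3.4]
opening: 0.349
```

Run:
```python
from go import *; from fit import *
from plant import read_camera
d([.4427,-.2723,.0325],-.1222)
im=[]
for n,w in(("top",[.45,-.24,.0]),("scene",[.47,-.25,.0])):
    f=read_camera(n)["frame"][...,::-1]; u=proj(n,w)[0].astype(int); print(n,u-[40,60])
    im.append(cv2.resize(f[u[1]-60:u[1]+60,u[0]-40:u[0]+40],(400,600),interpolation=cv2.INTER_CUBIC))
cv2.imwrite("pics/g2.png",np.hstack(im))
```

```text
t 8.2 pos [ 0.4442 -0.2755  0.0326] F [-1.494  -7.6921 -3.4203] open 0.34868088602208913 q [-0.7482  0.2135  2.0734 -0.0032  0.8517 -0.6248]
tool x [ 0.0006 -0.0038 -1.    ] shift cm [ 0.0109 -0.1883 -0.2984] turn deg 0.049716573144801775
top [309 137]
scene [168  85]
```

View pics/g2.png

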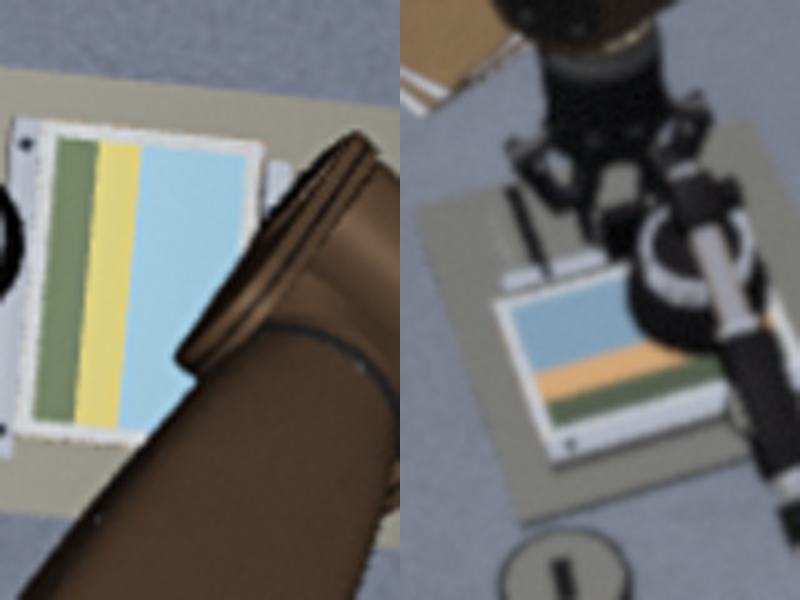

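The print sits at or very near the fence (fence at crop x about 14–40, print edge from (43,122) to (18,435)). I'll press on in small steps, watching the force.

Request:
drive_tool(steps=[[0,0,-0.1,0,0.25],[0,0,0,0,0.25]])

```text
time: 8.5
eef_pos: [0.4443, -0.2747, 0.0326]
tcp_rot: [-0.529, -0.468, 0.53, -0.47]
contact_force: [-0.6, -8.7, -3.2]
opening: 0.348
```

Request:
drive_tool(steps=[[0,0,-0.1,0,0.25],[0,0,0,0,0.25]])

```text
time: 8.7
eef_pos: [0.4444, -0.274, 0.0326]
tcp_rot: [-0.528, -0.467, 0.53, -0.47]
contact_force: [-0.9, -10.2, -3.8]
opening: 0.345
```

Request:
drive_tool(steps=[[0,0,0,0,0.25]])

```text
time: 8.8
eef_pos: [0.4444, -0.274, 0.0326]
tcp_rot: [-0.528, -0.467, 0.53, -0.47]
contact_force: [-0.5, -10.0, -4.8]
opening: 0.352
```

Request:
drive_tool(steps=[[0,0,0,0,0.25],[0,0,0,0,0.25]])

```text
time: 9.0
eef_pos: [0.4444, -0.274, 0.0326]
tcp_rot: [-0.528, -0.467, 0.53, -0.47]
contact_force: [-0.9, -10.4, -5.0]
opening: 0.346
```

Run:
```python
from fit import *
from plant import read_camera
n="top"; f=read_camera(n)["frame"][...,::-1]; cv2.imwrite("pics/t3.png",f)
cv2.imwrite("pics/g3.png",cv2.resize(f[145:240,295:375],None,fx=6.3,fy=6.3,interpolation=cv2.INTER_CUBIC))
```

```text
(no output)
```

View pics/g3.png

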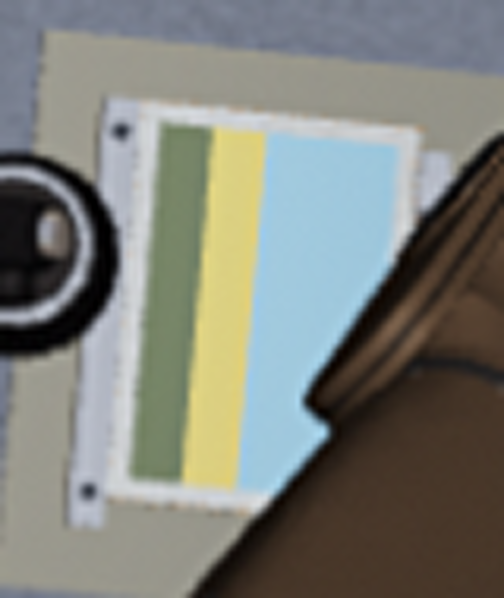

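Run:
```python
from fit import *
f=cv2.imread("pics/t3.png").astype(float); g0=cv2.imread("pics/top0.png").astype(float)
def edge(img,u0,u1,ch,w=5):
    # subpixel vertical-ish edge near the line u0-u1: gradient centroid per row
    P=[]
    for v in range(int(u0[1])+1,int(u1[1])):
        x=u0[0]+(u1[0]-u0[0])*(v-u0[1])/(u1[1]-u0[1]); xs=np.arange(int(x)-w,int(x)+w+1)
        g=np.abs(np.gradient(cv2.GaussianBlur(img[v-1:v+2],(3,3),0)[1,xs,ch])); g=np.where(g>g.max()*.4,g,0); P.append(((xs*g).sum()/g.sum(),v))
    P=np.array(P); a=np.polyfit(P[:,1],P[:,0],1); r=P[:,0]-np.polyval(a,P[:,1]); k=abs(r)<2*r.std(); return np.polyfit(P[k,1],P[k,0],1),r[k].std()
K=lambda x,y:(295+x/6.3-.4,145+y/6.3-.4)
c,s=np.cos(E[2]),np.sin(E[2]); M=np.array([[c,s],[-s,c]])
for n,a,b,ch,z,w in(("yel/blue",K(266,140),K(240,470),0,.016,3),("gr/yel",K(212,140),K(185,470),2,.016,3),("easel left lower",K(28,370),K(8,570),2,.006,4),("fence left lower",K(84,360),K(70,505),0,.02,2)):
    l,sd=edge(f,a,b,ch,w); q=[M@(onz("top",[np.polyval(l,v),v],z)[:2]-E[:2]) for v in(a[1],b[1])]; t=q[0]-q[1]
    print(n,q,"angle deg",np.degrees(np.arctan2(-t[0],t[1])),sd)
l=lambda u:M@(onz("top",K(*u),.016)[:2]-E[:2])
for u in((140,98),(107,495),(420,127)): print(l(u))
```

```text
yel/blue [array([-0.0399,  0.0826]), array([-0.0402, -0.0651])] angle deg -0.11713520608129167 0.0838004080772952
gr/yel [array([-0.064 ,  0.0801]), array([-0.0642, -0.0674])] angle deg -0.06303513660696493 0.0869249977715785
easel left lower [array([-0.1414, -0.0299]), array([-0.1419, -0.1191])] angle deg -0.3657656747287176 0.15539363044818746
fence left lower [array([-0.1116, -0.0233]), array([-0.1124, -0.0875])] angle deg -0.7010740893688749 0.24863515461469404
[-0.0976  0.0957]
[-0.0964 -0.0815]
[0.0293 0.0956]
```

Print is square to the easel within about 0.3° and flush with the fence, with the push at about 10 N including jaw friction. I'll release and go up.

Request:
drive_tool(steps=[[0,0,0,0,0.5],[0,0,0,0,0.7],[0,0,0,0,0.8],[0,0,0,0,0.8],[-2,0,0,0,0.8],[-4,0,0,0,0.8],[-5,0,0,0,0.8],[-5,0,0,0,0.8],[-5,0,0,0,0.8],[-5,0,0,0,1]])

```text
time: 10.05
eef_pos: [0.4441, -0.271, 0.2944]
tcp_rot: [0.53, 0.469, -0.529, 0.469]
contact_force: [0.6, -1.2, 0.2]
opening: 0.948
```

Request:
drive_tool(steps=[[-5,0,0,0,1],[-5,0,0,0,1],[-5,0,0,0,1],[0,0,0,-2.1,1]])

```text
time: 10.45
eef_pos: [0.4456, -0.2723, 0.4523]
tcp_rot: [0.521, 0.473, -0.52, 0.484]
contact_force: [0.2, -0.3, 0.4]
opening: 0.998
```

```bash
python3 -c "
from go import *; d([.4803,.0276,.199],-.0857)"
```

```text
t 10.45 pos [ 0.4456 -0.2723  0.4523] F [ 0.2101 -0.261   0.4161] open 0.9982521578953254 q [-0.7432 -0.145   1.6398  0.0004  1.631  -0.6591]
tool x [ 0.0119 -0.0104 -0.9999] shift cm [ 25.0576   0.6188 -30.409 ] turn deg 0.09848517561858432
```

Request:
drive_tool(steps=[[0,0.1,-4.5,0,1],[0,0.1,-4.5,0,1],[0,0.1,-4.5,0,1],[0,0.1,-4.5,0,1],[0,0.1,-4.5,0,1],[0,0.1,-4.5,0,1],[0,0,-3.4,0,1],[0,0,0,0,1]])

```text
time: 11.25
eef_pos: [0.4759, 0.0344, 0.4424]
tcp_rot: [0.52, 0.48, -0.519, 0.479]
contact_force: [-0.1, -0.3, 0.2]
opening: 1.001
```

Request:
drive_tool(steps=[[4,0,0,0,1],[4,0,0,0,1],[3,0,0,0,1],[2,0,0,0,1],[0,0,0,0,1],[0,0,0,0,1]])

```text
time: 11.85
eef_pos: [0.4764, 0.0302, 0.3128]
tcp_rot: [-0.521, -0.478, 0.521, -0.478]
contact_force: [-0.5, 0.1, 0.5]
opening: 0.999
```

Run:
```python
from go import *; from fit import *
from plant import read_camera
d([.4803,.0276,.199],-.0857)
a=read_camera("top")["frame"][...,::-1]; b=read_camera("scene")["frame"][...,::-1]
cv2.imwrite("pics/t4.png",a);cv2.imwrite("pics/s4.png",b)
p=readout.get_state()["eef_pos"]
print(proj("top",p),proj("scene",p))
h=np.vstack([cv2.resize(a[140:240,220:400],(540,300),interpolation=cv2.INTER_CUBIC),cv2.resize(b[95:195,165:345],(540,300),interpolation=cv2.INTER_CUBIC)])
cv2.imwrite("pics/g4.png",h)
```

```text
t 11.85 pos [0.4764 0.0302 0.3128] F [-0.5118  0.1449  0.4699] open 0.9987574409931321 q [-0.1496 -0.2173  1.9468 -0.0001  1.4121 -0.0635]
tool x [-0.     -0.0001 -1.    ] shift cm [11.377   0.416   0.2269] turn deg -0.020203920465921232
[[252.2523 178.045 ]] [[241.6141 139.8048]]
```

View pics/g4.png

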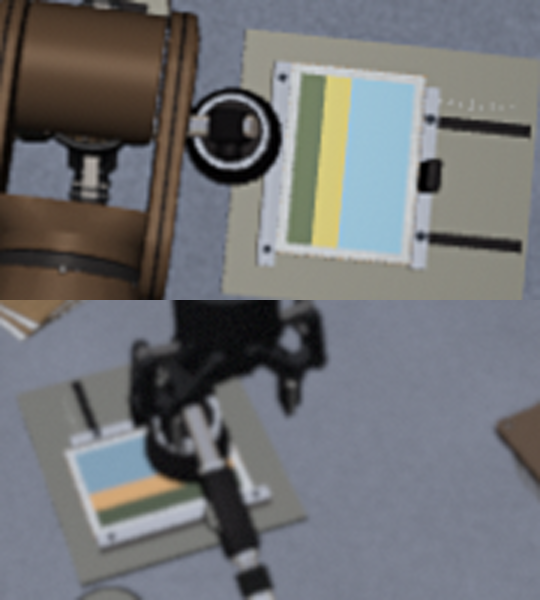

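Jaw closed and print flush, with the jaw bar touching the print edge at about (430,170) in the upper crop. Now down over the grip.

Request:
drive_tool(steps=[[2,0.4,0.2,0,1],[2,0,0,0,1],[2,0,0,0,1],[2,0,0,0,1],[2,0,0,0,1],[1.4,0,0,0,1],[0,0,0,0,0.7],[0,0,0,0,0.6],[0,0,0,0,0.55],[0,0,0,0,0.55]])

```text
time: 12.95
eef_pos: [0.4809, 0.0283, 0.1997]
tcp_rot: [0.521, 0.478, -0.52, 0.479]
contact_force: [0.5, -0.1, -0.3]
opening: 0.553
```

Run:
```python
from go import *; from fit import *
from plant import read_camera
d([.4803,.0276,.198],-.0857)
b=read_camera("scene")["frame"][...,::-1]
cv2.imwrite("pics/s5.png",b)
p=readout.get_state()["eef_pos"]
u=proj("scene",p+[0,0,.02])[0]; print(u)
x,y=int(u[0]),int(u[1]); print(x-40,y-40)
cv2.imwrite("pics/g5.png",cv2.resize(b[y-40:y+40,x-50:x+50],(700,560),interpolation=cv2.INTER_CUBIC))
```

```text
t 12.95 pos [0.4809 0.0283 0.1997] F [ 0.4941 -0.1214 -0.2659] open 0.5534156966592189 q [-0.1523 -0.1217  2.0716 -0.      1.1892 -0.0668]
tool x [ 0.0024 -0.0004 -1.    ] shift cm [ 0.1688 -0.0535  0.072 ] turn deg 0.014790847890391817
[241.0693 164.5883]
201 124
```

View pics/g5.png

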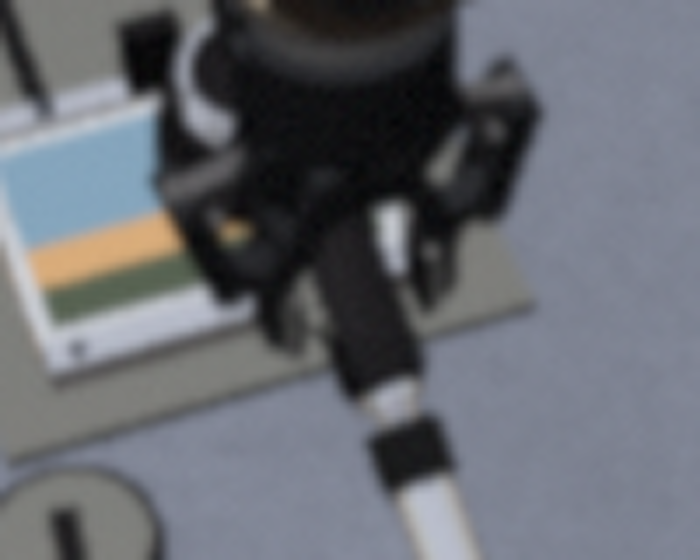

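Fingers straddle the grip about evenly, with the tips at (290,320) and (430,290) and the button at (315,310) by the left finger. Closing.

Request:
drive_tool(steps=[[0.2,0,0,0,0.45],[0,0,0,0,0.4],[0,0,0,0,0.3],[0,0,0,0,0.25],[0,0,0,0,0.25],[0,0,0,0,0.25],[0,0,0,0,0.25],[0,0,0,0,0.25]], force=30)

```text
time: 13.8
eef_pos: [0.481, 0.0282, 0.198]
tcp_rot: [0.521, 0.477, -0.52, 0.479]
contact_force: [0.7, -0.8, 5.3]
opening: 0.346
```

```bash
python3 -c "
from go import *; d([.4803,.0276,.198],-.0857)
from fit import *
M=R.from_quat(readout.get_state()['tcp_rot']); print('boom dir in tool',M.inv().apply(ax(B,1)-ax(B,0)))"
```

```text
t 13.8 pos [0.481  0.0282 0.198 ] F [ 0.672  -0.8233  5.2591] open 0.3461516923964403 q [-0.1524 -0.1197  2.073  -0.0003  1.1858 -0.0667]
tool x [ 0.0023 -0.0006 -1.    ] shift cm [-0.     -0.0637  0.0611] turn deg 0.010487703219842494
boom dir in tool [-0.4845  0.001   0.8748]
```

Opening is 29.4 mm, so the button is flush, and there is little side force. Pulling along the boom.

Request:
drive_tool(steps=[[-0.15,0,0.26,0,0.25],[-0.24,0,0.44,0,0.25],[-0.24,0,0.44,0,0.25],[-0.24,0,0.44,0,0.25],[-0.24,0,0.44,0,0.25],[-0.24,0,0.44,0,0.25],[-0.24,0,0.44,0,0.25],[0,0,0,0,0.25]])

```text
time: 14.6
eef_pos: [0.4785, -0.0003, 0.2132]
tcp_rot: [0.522, 0.478, -0.52, 0.478]
contact_force: [3.6, 2.6, 3.6]
opening: 0.347
```

Request:
drive_tool(steps=[[-0.24,0.02,0.44,0,0.25],[-0.24,0.02,0.44,0,0.25],[-0.24,0.02,0.44,0,0.25],[-0.24,0.02,0.44,0,0.25],[-0.24,0.02,0.44,0,0.25],[-0.24,0.02,0.44,0,0.25],[-0.24,0,0.44,0,0.25],[-0.24,0,0.44,0,0.25],[-0.24,0,0.44,0,0.25],[-0.24,0,0.44,0,0.25]])

```text
time: 15.6
eef_pos: [0.4748, -0.0435, 0.2363]
tcp_rot: [0.521, 0.479, -0.52, 0.477]
contact_force: [-0.3, 5.7, 3.2]
opening: 0.346
```

```bash
python3 -c "
from go import *; d([.4803,.0276,.198],-.0857); s=readout.get_state(); print(np.linalg.norm(s['eef_pos']-[.481,.0282,.198]))"
```

```text
t 15.6 pos [ 0.4748 -0.0435  0.2363] F [-0.2983  5.7343  3.1756] open 0.34550123149525086 q [-0.3059 -0.1673  2.043   0.0023  1.2671 -0.221 ]
tool x [-0.0004  0.0025 -1.    ] shift cm [ 3.8506 -0.0555 -7.1265] turn deg 0.00785478963118352
0.08158239906003381
```

Request:
drive_tool(steps=[[-0.24,0,0.44,0,0.25],[-0.24,0,0.44,0,0.25],[-0.24,0,0.44,0,0.25],[-0.24,0,0.44,0,0.25],[-0.24,0,0.44,0,0.25],[-0.24,0,0.44,0,0.25],[-0.24,0,0.44,0,0.25],[-0.24,0,0.44,0,0.25],[-0.24,0,0.44,0,0.25],[0,0,0,0,0.25]])

```text
time: 16.6
eef_pos: [0.4713, -0.0842, 0.258]
tcp_rot: [-0.521, -0.478, 0.521, -0.478]
contact_force: [-3.2, 4.2, 3.9]
opening: 0.346
```

```bash
python3 -c "
from go import *; d([.4803,.0276,.198],-.0857); s=readout.get_state(); print(np.linalg.norm(s['eef_pos']-[.481,.0282,.198]))"
```

```text
t 16.6 pos [ 0.4713 -0.0842  0.258 ] F [-3.2062  4.2174  3.8984] open 0.34558949987377025 q [-0.3891 -0.1796  2.0136 -0.0002  1.3086 -0.3031]
tool x [-0.001   0.0002 -1.    ] shift cm [  6.0051  -0.0586 -11.2195] turn deg -0.012391797362604047
0.12783506743905612
```

Request:
drive_tool(steps=[[-0.24,-0.05,0.44,0,0.25],[-0.19,-0.05,0.35,0,0.25],[0,0,0,0,0.25]])

```text
time: 16.9
eef_pos: [0.4705, -0.0923, 0.2624]
tcp_rot: [0.521, 0.477, -0.521, 0.479]
contact_force: [3.7, 2.5, 2.7]
opening: 0.348
```

Request:
drive_tool(steps=[[-0.15,0,0.26,0,0.25],[0,0,0,0,0.25]])

```text
time: 17.1
eef_pos: [0.4703, -0.0947, 0.2636]
tcp_rot: [0.521, 0.478, -0.521, 0.479]
contact_force: [4.0, 1.7, 1.3]
opening: 0.343
```

Request:
drive_tool(steps=[[-0.1,0,0.17,0,0.25],[0,0,0,0,0.25]])

```text
time: 17.3
eef_pos: [0.4702, -0.095, 0.2638]
tcp_rot: [0.522, 0.479, -0.52, 0.478]
contact_force: [6.1, 5.9, -0.7]
opening: 0.344
```

The arm stopped at 140 mm travel with the force rising. I'll ease the side load and check once more.

Request:
drive_tool(steps=[[0,0.08,0,0,0.25],[0,0,0,0,0.25],[0,0,0,0,0.25],[0,0,0,0,0.25]])

```text
time: 17.7
eef_pos: [0.4703, -0.095, 0.2638]
tcp_rot: [0.521, 0.479, -0.52, 0.477]
contact_force: [1.9, 6.7, 0.4]
opening: 0.345
```

Run:
```python
from go import *; from fit import *
from plant import read_camera
d([.4803,.0276,.198],-.0857); s=readout.get_state(); v=s['eef_pos']-[.481,.0282,.198]; print("travel",np.linalg.norm(v),"F along",s["contact_force"]@v/np.linalg.norm(v))
a=read_camera("top")["frame"][...,::-1]; b=read_camera("scene")["frame"][...,::-1]
h=np.hstack([cv2.resize(a[140:240,240:400],(480,300)),cv2.resize(b[80:200,150:278],(320,300))])
cv2.imwrite("pics/g6.png",cv2.resize(h,(800,300)))
for n,dd in(("top",.375+.1),("scene",.325),("scene",.174)): print(n,dd,proj(n,ax(B,dd)))
```

```text
t 17.7 pos [ 0.4703 -0.095   0.2638] F [1.8584 6.6666 0.4346] open 0.3454273926376143 q [-0.4123 -0.1814  2.0045  0.002   1.3199 -0.3273]
tool x [-0.0006  0.0024 -1.    ] shift cm [  6.6117  -0.0436 -12.2859] turn deg 0.0124953528584382
travel 0.14009966471874874 F along -5.800698855255401
top 0.475 [[354.776  181.6008]]
scene 0.325 [[228.0125 127.9635]]
scene 0.174 [[247.8581 183.2479]]
```

View pics/g6.png

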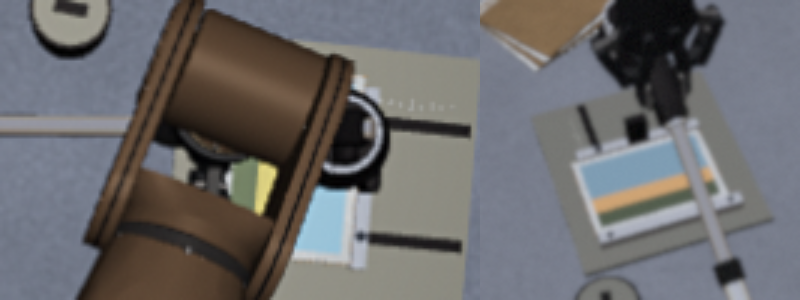

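The boom is fully out, the lamp is over the easel, and the print is still clamped and square. Handing in.

```bash
python3 -c "
from plant import sign_off,readout; print(sign_off()); s=readout.get_state(); print(s['time'],s['eef_pos'],s['contact_force'],s['opening'])"
```

```text
the job is handed in; nothing more can be done
None
the job is handed in; nothing more can be done
```

The jaw is shut on the small print and the boom is fully out. I handed the job in at about 17.8 s, still holding the grip with the button squeezed in; `sign_off` gave no verdict.

- **Jaw and print:** I took the jaw by its tab and slid it shut until the push reached about 10 N, of which about 5 N was the jaw's own sliding friction. The print then measured flush with the fence within about 1 mm and square within about 0.3°. After letting go, the pictures still showed it clamped. I could not read the jaw-to-print force directly; about 4–5 N is what the push suggests.
- **Grip and button:** The fingers closed at 30 N to an opening of 29.4 mm, which means the button is flush with the grip. It stayed at that opening all through the pull.
- **Boom:** The tool moved 140.1 mm along the boom and then stopped, with the force against the stop at about 6 N.
- **Lamp, camera, lens and loupe:** I saw no sign of touching any of them, but I did not re-measure their positions.
- **Disagreements:**
  - The fitted boom tilt came out at 0.506 rad, just over the stated 0.5 limit, but the pull along it ran with only small side forces.
  - The easel's origin is about 32 mm off the centre of its board, so I measured the jaw travel from the fence.

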